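Clamp a clock movement with a guarded wing nut

TASK

Slide the clock movement's foot plate, free end first, along the guide rails of the clamping fixture and under the clamp until it rests against the stop, without ramming it. Then turn the three-winged nut clockwise, in the short arcs the curved guard leaves free, until the clamp holds the plate firmly: the nut should feel about half as stiff again as it did when it ran free, and must not be forced much beyond that. Leave the movement clamped there, and do not lean on the guard or disturb the other things on the bench.

Things in the scene. Friction and masses are not known exactly. Their poses are not given: they have to be found in the camera images.
- fixture: Dark steel clamping fixture fixed to the bench, base 205 x 100 mm. Origin on the bench surface under it, z up; flat bed 20 mm above. The movement enters at its -x end (bed edge x = -110 mm) and slides towards +x. The nut's fixed upright stud, 12 mm thick, is at x = +45 mm, y = 0, its tip 94 mm above the bench.
- mouth (a point): Middle of the mouth of the guide rails, at bed height (x = -93 mm of the fixture, axes as the fixture's). Two rails 6 mm high: they flare inwards over the first 23 mm, then run straight with inner faces at y = +-24 mm to x = -20 mm of the fixture.
- stop: Low steel bar across the bed, 40 mm wide, 9 mm high, that the foot plate's front edge must meet. Origin at the foot of its contact face, at x = +4 mm of the fixture, looking to the fixture's -x. It takes a light push only: never more than 40 N.
- guard: Curved dark steel guard standing on the bed round the back of the nut: inner radius 41 mm about the stud, 4 mm thick, top 95 mm above the bench. It closes the nut's +x side (fixture's axes), 69 deg either side of +x; the -x side is open. Origin on the stud's axis at bed height. Lean on it with less than 15 N.
- movement: Loose brass clock movement, about 0.3 kg, on a foot plate 84 (x) x 44 x 8 mm. Origin at the centre of the plate's underside, z up. The works, 40 (x) x 36 mm (y), stand on it centred at x = -22 mm, from 8 to 42 mm high: grip them across y. The bare end (+x) goes under the clamp. Home: origin at x = -38, y = 0, z = 20 mm of the fixture, x axes alike (to 2.5 mm, 4 mm, 0.1 rad).
- tongue (a point): Middle of the lower front edge of the foot plate's bare end (x = +42 mm of the movement): it must meet the stop.
- clamp: Steel strap clamp, 72 x 24 x 10 mm, along the fixture's x, above the bed. Origin at the centre of its underside, 45.5 to 44.5 mm above the bench at the start. It only moves up and down: 2 mm down per radian of the nut. Wanted in the end: about 40 N on the plate (22 to 62 N holds it; above 80 N damages it).
- nose (a point): Point on the clamp's underside (x = -10 mm of the fixture) over a round sprung pad, 16 mm wide, whose underside hangs 10 to 15 mm lower: its setting differs each time and is not measured. The pad's spring gives 20 N per mm, so once it bears on the plate the clamping force grows some 40 N per radian of the nut.
- nut: Steel nut on the stud, on the clamp, sinking with it. Origin on its axis at its underside (10 mm above the clamp's), z up. Hub 24 mm wide, 18 mm high; three wings 6 mm thick at 0, 120, 240 deg from its x axis, from 8 to 30 mm above the origin, each ending in an upright bead 11 mm thick, centred 29.5 mm from the axis. Clockwise from above tightens; it stays where left. Press on it with under 35 N.
- nut_top (a point): Point on the nut's axis, 30 mm above its origin, level with the wings' tops. Turning takes 0.16 N m when free plus 0.002 N m per N of clamping force: 0.24 N m at 40 N. Pushing a wing with shut fingers on its bead takes about 5.5 N, then 8 N. It takes 1.7 to 4.8 rad in all. The stud prevents a pinch across the middle.
- screwdriver: Bystander, leave alone: wooden-handled screwdriver, 170 mm long, lying
- loupe: Bystander, leave alone: black eye loupe, 38 mm wide, 32 mm tall
- dial: Bystander, leave alone: white enamel clock dial disc, 48 mm wide, 6 mm thick
- wheel: Bystander, leave alone: loose brass clock wheel, 36 mm wide, with a 20 mm tall arbor
- oiler: Bystander, leave alone: small amber oil bottle, 30 mm wide, 60 mm tall
- tin: Bystander, leave alone: flat aluminium parts tin, 56 mm wide, 30 mm tall
- tweezers: Bystander, leave alone: steel tweezers, 118 mm long, lying
Mind the look-alikes: they are no part of the job. Leave any turquoise or yellow look-alike of the fixture alone.

How it is judged (in metres and radians):
On the way, in this order (a step that is already met when the one before it is completed fails the run):
1. the movement stands on the bed of the fixture, its foot plate home against the stop under the clamp (x of movement in the frame of fixture between -0.0405 and -0.035 m and y of movement in the frame of fixture between -0.004 and 0.004 m and z of movement in the frame of fixture between 0.017 and 0.0225 m and angle between the x axis of movement and the x axis of fixture, either way round below 0.1 rad and x of tongue in the frame of fixture above 0 m and contact force between clamp and movement below 5 N), for 0.2 s.
2. the clamp presses on the foot plate with 22 to 62 N (x of movement in the frame of fixture between -0.0405 and -0.035 m and y of movement in the frame of fixture between -0.004 and 0.004 m and z of movement in the frame of fixture between 0.017 and 0.0225 m and angle between the x axis of movement and the x axis of fixture, either way round below 0.1 rad and x of tongue in the frame of fixture above 0 m and contact force between clamp and movement between 22 and 62 N), for 0.2 s.
At the end, for the whole second after the job is handed in: The movement rests on the bed of the fixture with its foot plate home against the stop (origin x between -40.5 and -35 mm of the fixture, y within 4 mm, x axes within 0.1 rad), the clamp presses on it with 22 to 62 N, it is at rest and the nut is released (all of step 2 and linear speed of movement below 0.01 m/s and contact force between the fingers and nut below 0.5 N); the robot touches nothing.
It fails at once if the clamp presses on the plate with more than 80 N (contact force between clamp and movement above 80 N).
It fails at once if the movement is pressed against the stop with more than 40 N (contact force between movement and stop above 40 N).
It fails at once if the fingers press on the nut with more than 35 N (contact force between the fingers and nut above 35 N).
It fails at once if the robot leans on the guard with more than 15 N (contact force between any of the fingers, the arm and guard above 15 N).
It fails at once if a bystander is moved by more than 25 mm (distance of any of screwdriver, loupe, dial, wheel, oiler, tin, tweezers from where it was at the start of the episode above 0.025 m).
It also fails if it takes over 72 s, if anything falls off the work surface, if the arm or the gripper's body presses on something with over 40 N, if the wrist force passes 120 N, or if a joint passes its speed limit or range.

ROBOT

A 7-joint arm with a two-finger parallel gripper is mounted at the origin on the work surface. World frame = base frame: x ahead of the robot, y to its left, z up, the work surface at z = 0. Lengths are in mm, angles in rad, forces in N, time in s.
With the tool pointing down it reaches from about 425 to 875 mm from the base axis. Payload 9.9 kg.
Tool frame: the origin (TCP) lies at the very end of the fingers, on their centre line; the grasp point (between the pads) lies 19 mm behind it; x points along the fingers, y is the direction in which the jaws open and shut, and the axes are right-handed (so a half turn about x gives the same grasp; the last joint's range is limited). The gripper opens to 85 mm and grips with 20 to 120 N. Pads are 22 mm wide; open, the fingers measure 114 mm over their backs; the gripper's body (76 mm by 85 mm) begins 54 mm behind the grasp point. The pads swing forward as they close: fully open they stand 13 mm farther back than shut.
Start: joints at [-1.39, 0.576, 0.025, 1.437, -0.015, 1.129, -0.057], TCP at [176.651, 651.478, 231.289] pointing down, gripper open.
Joint ranges: [-2.76, 2.76], [-0.34, 2.15], [-1.52, 1.57], [0.19, 2.46], [-1.09, 4.23], [0.17, 1.99], [-2.82, 2.82]. Speed limits (rad/s): [2.22, 2.22, 3.01, 3.01, 3.14, 3.14, 3.14].

INTERFACE

Orientations are given as a 3x3 rotation matrix whose columns are the frame's x, y, z axes.
In Python, from rig import bot gives the robot as it stands.
- The arm moves only by the tool step_arm, never from a script. Its argument "motion" is a list of rows, each a list of 3 entries, a list of its own where there are three numbers: the shift along the tool's x, y, z in m, then the turn, a rotation vector about the tool's x, y, z in rad, then the opening, from 0 (shut) to 1 (fully open). A call has 1 to 12 rows; each row is the pose to reach, as a shift and turn from the pose commanded when the call began, along the tool's axes at that moment; what a row does not reach only later rows make up. A row lasts 1/12 s, in which the tool goes at most 41.7 mm and 7.16 degrees, less where a joint would pass 70% of its speed; a pose out of reach is approached as far as the arm can. A call with a gripper value outside its range is refused whole. The fingers move at their own pace and stop on an object; "newtons" is the grip in N (left out, the last holds). Time passes only in rows, so rows that repeat a pose let the fingers close. It gives the time, the measured TCP pose, the force and the opening at its end, in the units of the state.
- bot.read_state(): the state, without advancing time (a new reading comes with each control period).
- bot.grab_frame(name): name is "side" or "top" or "wrist"; returns (picture, depth): 384x512x3 uint8, blue, green, red; 384x512 float32, mm along the optical axis (not along the pixel's ray), 0 where there is no reading.
- bot.calibration(name): a dict with "mtx" (3x3 intrinsics, pixels), "R" (3x3) and "t" (3): a world point X has camera coordinates R X + t. Camera axes: x right, y down, z forward; pixel columns grow to the right and rows downward; lengths in mm; the calibration is good to about 2 mm. A picture is of the moment at which its call begins: read the wrist's pose just before it. calibration takes no time and is no camera call; for the wrist camera it gives the pose at the moment of the call.
- bot.close_job(): hands the job in, once; it reports no verdict.
Trained networks look in the newest picture that a camera, given by its name, has taken for a name from the list of things; names that differ only in an ending like _2 or _b are one class to them, and where a whole thing is asked for, a point or a joint stands for the part that bears it (a point fixed in the world has none). Each returns a list of dicts, best first, with "score" (0 to 1); they miss things now and then, are a little off and sometimes report something else, mostly with a low value. They report only what shows in the picture. A call takes as long as a camera call. They do not tell look-alikes from the thing itself.
- bot.boxes_of(camera, name): "extent" ([centre column, centre row, width, height] as shares, 0 to 1, of the picture: columns of its width, rows of its height, round what is visible of it).
- bot.regions_of(camera, name): "region" (384x512 bool, what is visible of it) and "extent" ([centre column, centre row, width, height] as shares, 0 to 1, of the picture: columns of its width, rows of its height, round what is visible of it).
The state is a dict: "clock": time; "joint_positions": joint angles; "joint_vel": joint speeds; "tau": joint torques, N m; "tool_pos": TCP position; "orientation": TCP orientation; "contact_force": force on the tool from outside, world axes, zero at the start; "moment": the same for the moment, N m; "width": opening from 0.0 (shut) to 1.0 (fully open).
Only numpy, scipy, OpenCV 4.12 (cv2) and the standard library are available. Lean on these libraries where they do the work, as an engineer would, in place of code of your own. Each camera call takes 0.05 s, during which the arm holds its last target. There are 200 camera calls.

## Working session

There is one attempt and no reset: what is moved stays moved. The work goes in short steps, Python scripts to look and compute and a tool call to move; the robot and the scene stay as the last step left them, time stands still between calls to the robot, and variables do not carry over. Pictures are saved under pics/ and viewed, about 8 in all and at most 12, crops included, and the job is handed in when it is done.

Besides the shell and the picture viewer there is one more tool, called after "Emit:" by a JSON object that holds its "api" and its "payload", one argument or row to a line. step_arm: Moves the arm, as the interface text tells. Its arguments: {"type":"object","properties":{"motion":{"type":"array"},"newtons":{"type":"number"}},"required":["motion"]}

```bash
ls; mkdir -p pics
cat > h.py <<'E'
import numpy as np, cv2
from rig import bot
def pts(cam):
    c=bot.calibration(cam); img,d=bot.grab_frame(cam)
    K,R,t=[np.array(c[k],float) for k in("mtx","R","t")]
    v,u=np.mgrid[:384,:512]
    P=np.stack([(u-K[0,2])/K[0,0]*d,(v-K[1,2])/K[1,1]*d,d],-1)
    W=(P-t.ravel())@R
    W[d<=0]=np.nan
    return img,d,W,(K,R,t.ravel())
def proj(c,X):
    K,R,t=c; p=K@(R@np.asarray(X,float)+t); return p[:2]/p[2]
E
python3 - <<'E'
from h import *
s=bot.read_state(); print({k:np.round(v,3).tolist() for k,v in s.items()})
ims=[]
for cam in("top","side"):
    img,d,W,c=pts(cam); ims.append(img); np.savez(cam+".npz",img=img,W=W,K=c[0],R=c[1],t=c[2])
    print(cam,(-c[1].T@c[2]).round(), c[1].round(2).tolist())
    for n in("fixture","movement","nut","guard","clamp","screwdriver","loupe","dial","wheel","oiler","tin","tweezers"):
        if cam=="side" and n not in("fixture","movement","nut"): continue
        for r in bot.regions_of(cam,n)[:3]:
            m=r["region"]; w=W[m]; e=np.array(r["extent"])*[512,384,512,384]
            print(n,round(r["score"],2),e.round().tolist(),np.nanmedian(w,0).round().tolist(),np.nanmax(w[:,2]).round())
cv2.imwrite("pics/a.png",np.vstack(ims)[:, :]if 0 else cv2.resize(ims[0],(800,600)))
cv2.imwrite("pics/b.png",cv2.resize(ims[1],(800,600)))
E
```

```text
pics
{'clock': 0.0, 'joint_positions': [-1.39, 0.576, 0.025, 1.438, -0.015, 1.129, -0.057], 'joint_vel': [0.001, 0.001, 0.0, -0.001, -0.001, -0.001, 0.0], 'tau': [-0.001, -76.574, 2.25, -28.597, 0.015, 0.012, -0.0], 'tool_pos': [176.528, 651.05, 230.486], 'orientation': [[-0.0, 0.262, 0.965], [-0.002, 0.965, -0.262], [-1.0, -0.002, 0.0]], 'contact_force': [0.194, 0.263, -0.487], 'moment': [-0.013, 0.02, 0.025], 'width': 0.997}
top [ 422.  -95. 1157.] [[0.02, -1.0, -0.01], [-1.0, -0.02, -0.03], [0.03, 0.01, -1.0]]
fixture 0.98 [330.0, 287.0, 68.0, 93.0] [220.0, -286.0, 23.0] 102.0
fixture 0.83 [419.0, 159.0, 76.0, 88.0] [544.0, -498.0, 23.0] 101.0
fixture 0.7 [199.0, 154.0, 49.0, 82.0] [555.0, 50.0, 22.0] 102.0
movement 0.64 [320.0, 180.0, 31.0, 35.0] [495.0, -252.0, 11.0] 51.0
movement 0.45 [202.0, 173.0, 26.0, 23.0] [511.0, 34.0, 83.0] 92.0
nut 0.59 [431.0, 177.0, 26.0, 20.0] [500.0, -523.0, 83.0] 92.0
nut 0.48 [204.0, 172.0, 25.0, 20.0] [511.0, 34.0, 84.0] 91.0
nut 0.44 [342.0, 309.0, 24.0, 27.0] [181.0, -313.0, 84.0] 90.0
guard 0.91 [345.0, 317.0, 35.0, 25.0] [144.0, -334.0, 72.0]
[... 876 characters left out ...]
[706.0, 241.0, 40.0] 65.0
tin 0.23 [205.0, 183.0, 39.0, 19.0] [473.0, 17.0, 89.0] 102.0
tweezers 0.59 [332.0, 95.0, 47.0, 19.0] [718.0, -287.0, 5.0] 11.0
side [  356. -1165.  1062.] [[1.0, -0.08, 0.01], [-0.05, -0.66, -0.75], [0.07, 0.74, -0.67]]
fixture 0.87 [185.0, 257.0, 74.0, 50.0] [211.0, -302.0, 21.0] 99.0
fixture 0.76 [281.0, 175.0, 59.0, 38.0] [537.0, 33.0, 21.0] 97.0
fixture 0.66 [307.0, 313.0, 87.0, 56.0] [539.0, -518.0, 20.0] 99.0
movement 0.64 [272.0, 243.0, 32.0, 19.0] [498.0, -260.0, 10.0] 48.0
nut 0.77 [287.0, 311.0, 24.0, 10.0] [504.0, -529.0, 74.0] 88.0
nut 0.55 [163.0, 245.0, 24.0, 17.0] [180.0, -317.0, 75.0] 89.0
nut 0.51 [268.0, 165.0, 18.0, 15.0] [513.0, 34.0, 75.0] 94.0
```

View pics/a.png

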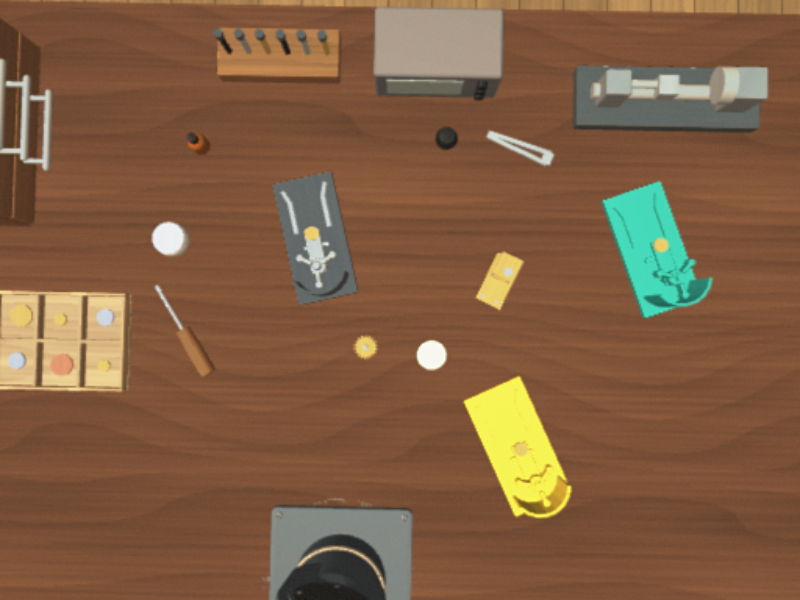

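The dark fixture is at about (315,238) with its guard towards the robot and its mouth facing away. The brass movement is at (500,280). The turquoise and yellow fixtures are decoys.

Run:
```python
import numpy as np,cv2
for cam in("top","side"):
    f=np.load(cam+".npz"); W=f["W"]
    for nm,c,r,z in(("bench",(600,-100),150,(-10,12)),("fix-bed",(555,45),135,(15,29)),("nut/guard",(500,25),70,(75,110)),("plate",(497,-255),60,(5,17)),("works",(497,-255),60,(35,60))):
        m=(np.hypot(W[...,0]-c[0],W[...,1]-c[1])<r)&(W[...,2]>z[0])&(W[...,2]<z[1])
        p=W[m].astype(np.float32)
        if len(p)<5: print(cam,nm,len(p));continue
        print(cam,nm,len(p),p.mean(0).round(1),"medz",np.median(p[:,2]).round(1),[np.round(x,1) for x in cv2.minAreaRect(p[:,:2].copy())],cv2.boxPoints(cv2.minAreaRect(p[:,:2].copy())).round().tolist())
```

```text
top bench 9289 [ 601.1 -111.     1.2] medz 1.2 [array([ 605. , -119.9]), array([299.7, 258. ]), np.float64(14.4)] [[428.0, -32.0], [492.0, -282.0], [782.0, -208.0], [718.0, 42.0]]
top fix-bed 2489 [565.3  52.5  21.3] medz 21.1 [array([558. ,  51.6]), array([205.9, 100. ]), np.float64(13.9)] [[446.0, 75.0], [470.0, -22.0], [670.0, 28.0], [646.0, 125.0]]
top nut/guard 246 [492.8  34.4  88.8] medz 88.0 [array([493.8,  34.4]), array([64.1, 81.4]), np.float64(6.2)] [[458.0, 71.0], [466.0, -10.0], [530.0, -3.0], [521.0, 78.0]]
top plate 406 [ 484.5 -245.8    9.3] medz 9.3 [array([ 498.2, -253.4]), array([103.2, 117.6]), np.float64(34.0)] [[423.0, -233.0], [488.0, -331.0], [574.0, -273.0], [508.0, -176.0]]
top works 229 [ 513.1 -262.2   43.5] medz 43.5 [array([ 512.9, -262.4]), array([36., 40.]), np.float64(65.7)] [[487.0, -271.0], [524.0, -287.0], [538.0, -254.0], [502.0, -238.0]]
side bench 4116 [ 599.3 -110.9   -0.9] medz -1.1 [array([ 603.3, -108.9]), array([298.6, 280.9]), np.float64(23.8)] [[410.0, -41.0], [524.0, -298.0], [797.0, -177.0], [683.0, 80.0]]
side fix-bed 753 [569.6  43.1  19.6] medz 19.2 [array([557.4,  50.7]), array([207.6, 105.8]), np.float64(14.3)] [[444.0, 76.0], [470.0, -26.0], [671.0, 25.0], [645.0, 128.0]]
side nut/guard 164 [489.2  29.3  85.2] medz 84.0 [array([492.8,  36.9]), array([63.8, 88.9]), np.float64(9.6)] [[454.0, 75.0], [469.0, -12.0], [532.0, -2.0], [517.0, 86.0]]
side plate 194 [ 487.1 -255.8    8.7] medz 8.3 [array([ 491. , -254.8]), array([ 48.1, 103.2]), np.float64(62.5)] [[434.0, -252.0], [526.0, -300.0], [548.0, -257.0], [456.0, -210.0]]
side works 127 [ 512.3 -260.9   40.9] medz 41.0 [array([ 512.7, -259.1]), array([42.2, 40.2]), np.float64(66.9)] [[486.0, -271.0], [523.0, -286.0], [539.0, -248.0], [502.0, -232.0]]
```

View pics/b.png

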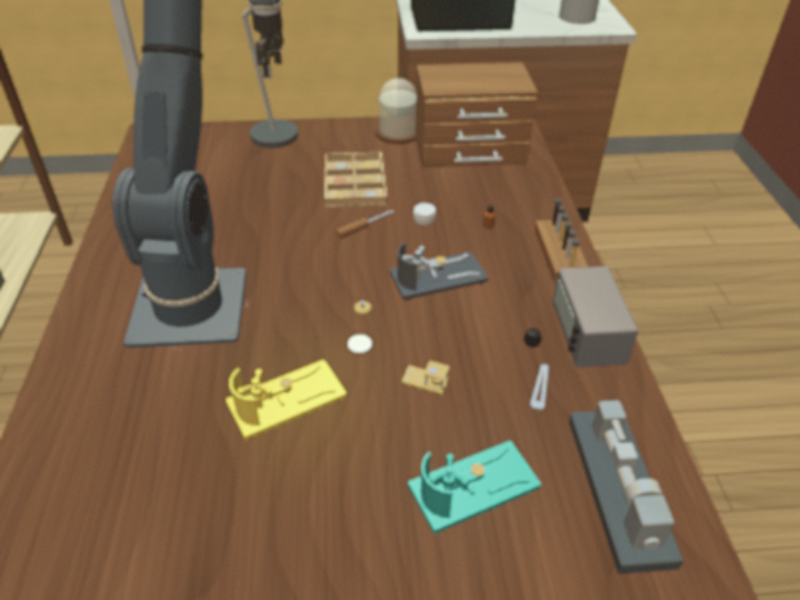

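The bed rectangle fits in both views: 206x100 mm at yaw about 194°. The works fit as well: 36x40 mm, centred at (513,-262), with the movement at yaw about 156°. I'll move towards the fixture for a wrist look on the way.

Emit:
{"api": "step_arm", "payload": {
  "motion": [
    [[-0.03,-0.225,0.396],[0,0,0],1],
    [[-0.03,-0.225,0.396],[0,0,0],1],
    [[-0.03,-0.225,0.396],[0,0,0],1],
    [[-0.03,-0.225,0.396],[0,0,0],1],
    [[-0.03,-0.225,0.396],[0,0,0],1],
    [[-0.03,-0.225,0.396],[0,0,0],1],
    [[-0.03,-0.225,0.396],[0,0,0],1],
    [[-0.03,-0.225,0.396],[0,0,0],1],
    [[-0.03,-0.225,0.396],[0,0,0],1],
    [[-0.03,-0.225,0.396],[0,0,0],1],
    [[-0.03,-0.225,0.396],[0,0,0],1],
    [[-0.03,-0.225,0.396],[0,0,0],1]
  ]
}}

```text
clock: 1.85
tool_pos: [506.8, 322.2, 262.1]
orientation: [[0.005, 0.273, 0.962], [-0.004, 0.962, -0.273], [-1.0, -0.002, 0.005]]
contact_force: [0.9, -0.8, 1.0]
width: 1.0
```

Run:
```python
from h import *
s=bot.read_state(); print(s["clock"],s["tool_pos"],s["joint_positions"])
c=bot.calibration("wrist");R=np.array(c["R"]);t=np.array(c["t"]).ravel();print("cam",(-R.T@t).round(1),R.round(2).tolist(),np.array(c["mtx"]).round(1).tolist())
```

```text
1.85 [506.77783603 322.15170117 262.12123939] [-0.70583832  0.43837001  0.08893495  1.60193263 -0.03590149  1.10147554
  0.68532992]
cam [427.2 345.6 404.5] [[0.27, 0.96, -0.0], [0.91, -0.26, 0.32], [0.31, -0.09, -0.95]] [[297.4, 0.0, 251.9], [0.0, 297.4, 195.9], [0.0, 0.0, 1.0]]
```

Emit:
{"api": "step_arm", "payload": {
  "motion": [
    [[0,-0.242,0.09],[0,0,0],1],
    [[0,-0.242,0.09],[0,0,0],1],
    [[0,-0.242,0.09],[0,0,0],1],
    [[0,-0.242,0.09],[0,0,0],1],
    [[0,-0.242,0.09],[0,0,0],1],
    [[0,-0.242,0.09],[0,0,0],1],
    [[0,-0.242,0.09],[0,0,0],1],
    [[0,-0.242,0.09],[0,0,0],1],
    [[0,-0.242,0.09],[0,0,0],1],
    [[0,-0.242,0.09],[0,0,0],1]
  ]
}}

```text
clock: 2.68
tool_pos: [523.4, 75.2, 261.3]
orientation: [[-0.0, 0.26, 0.966], [0.001, 0.966, -0.26], [-1.0, 0.001, -0.0]]
contact_force: [-0.4, -0.3, -0.5]
width: 0.997
```

Run:
```python
from h import *
s=bot.read_state(); print(s["clock"],s["tool_pos"])
img,d,W,c=pts("wrist"); np.savez("w1.npz",img=img,W=W,K=c[0],R=c[1],t=c[2])
o=np.array([550.7,49.7]); a=np.deg2rad(194); 
for k in range(3): # refine from bed points
    X=np.array([np.cos(a),np.sin(a)]);Y=np.array([-X[1],X[0]])
    m=(W[...,2]>15)&(W[...,2]<26)&(abs((W[...,:2]-o)@X+7.5)<115)&(abs((W[...,:2]-o)@Y)<62)
    p=W[m].astype(np.float32); r=cv2.minAreaRect(p[:,:2].copy()); 
    print(r, np.median(p[:,2]))
    b=cv2.boxPoints(r); e=[b[1]-b[0],b[2]-b[1]]; e=max(e,key=np.linalg.norm); e=e/np.linalg.norm(e); e=e if e@X>0 else -e
    a=np.arctan2(e[1],e[0]); o=np.array(r[0])+7.5*e
    print("origin",o.round(1),"yaw",np.rad2deg(a).round(2))
m=(W[...,2]>94)&(W[...,2]<105)&(np.hypot(*(np.moveaxis(W[...,:2],-1,0)-o[:,None,None]))<120)
p=W[m][:,:2].astype(float)
A=np.c_[2*p,np.ones(len(p))]; q=np.linalg.lstsq(A,(p**2).sum(1),rcond=None)[0]; print("guard circle",len(p),q[:2],np.sqrt(q[2]+q[0]**2+q[1]**2))
cv2.imwrite("pics/c.png",cv2.resize(img,(800,600)))
```

```text
2.6833 [523.39960844  75.22634146 261.26162316]
((556.8345947265625, 54.4176025390625), (204.6956024169922, 100.14122009277344), 13.834798812866211) 20.12733
origin [549.6  52.6] yaw -166.17
((556.8345947265625, 54.4176025390625), (204.6956024169922, 100.14122009277344), 13.834798812866211) 20.12733
origin [549.6  52.6] yaw -166.17
((556.8345947265625, 54.4176025390625), (204.6956024169922, 100.14122009277344), 13.834798812866211) 20.12733
origin [549.6  52.6] yaw -166.17
guard circle 427 [487.64298606  37.70698137] 29.52173189105346
```

View pics/c.png

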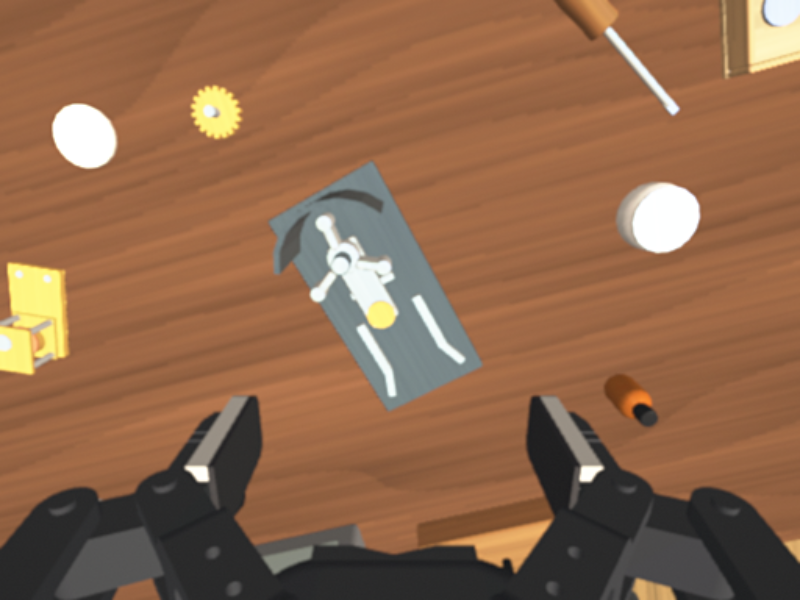

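The dark fixture fits a 204.7x100.1 mm rectangle at (549.6,52.6), yaw -166.2°. The nut shows at (342,258), with one bead pointing at the guard. Next is the movement.

Emit:
{"api": "step_arm", "payload": {
  "motion": [
    [[0.0,-0.15,0.036],[0.08,0,0],1],
    [[0.0,-0.15,0.036],[0.08,0,0],1],
    [[0.0,-0.15,0.036],[0.08,0,0],1],
    [[0.11,-0.324,0.076],[0.155,0,0],1],
    [[0.11,-0.324,0.076],[0.155,0,0],1],
    [[0.11,-0.324,0.076],[0.155,0,0],1],
    [[0.11,-0.324,0.076],[0.155,0,0],1],
    [[0.11,-0.324,0.076],[0.155,0,0],1],
    [[0.11,-0.324,0.076],[0.155,0,0],1],
    [[0.11,-0.324,0.076],[0.155,0,0],1],
    [[0.11,-0.324,0.076],[0.155,0,0],1],
    [[0.11,-0.324,0.076],[0.155,0,0],1]
  ]
}}

```text
clock: 3.73
tool_pos: [512.9, -257.2, 151.2]
orientation: [[0.0, 0.406, 0.914], [0.001, 0.914, -0.406], [-1.0, 0.001, -0.0]]
contact_force: [0.0, 0.8, 0.7]
width: 1.0
```

Run:
```python
from h import *
s=bot.read_state(); print(s["clock"],s["tool_pos"],s["joint_positions"].round(2) if hasattr(s["joint_positions"],'round') else s["joint_positions"])
img,d,W,c=pts("wrist")
D=np.hypot(W[...,0]-500,W[...,1]+256)
for z in((37,47),(4.5,13)):
    m=(D<65)&(W[...,2]>z[0])&(W[...,2]<z[1])
    m=cv2.morphologyEx(m.astype(np.uint8),cv2.MORPH_OPEN,np.ones((3,3)))>0
    p=W[m].astype(np.float32); r=cv2.minAreaRect(p[:,:2].copy()); print(len(p),np.median(p[:,2]),r,cv2.boxPoints(r).round(1).tolist())
cv2.imwrite("pics/d.png",cv2.resize(img,(640,480)))
# nut wings from w1
f=np.load("w1.npz");W=f["W"];o=np.array([549.8,52]);a=np.deg2rad(193.83);X=np.array([np.cos(a),np.sin(a)]);Y=np.array([-X[1],X[0]])
q=np.stack([(W[...,:2]-o)@X-45,(W[...,:2]-o)@Y],-1);rr=np.hypot(q[...,0],q[...,1])
m=(rr<38)&(W[...,2]>78)&(W[...,2]<92);p=W[m];qq=q[m]
print("nut",len(p),np.median(p[:,2]),qq.mean(0)); ang=np.rad2deg(np.arctan2(qq[:,1],qq[:,0]));k=np.hypot(*qq.T)>22
print(np.histogram(ang[k],bins=36,range=(-180,180))[0])
m=(rr<12)&(W[...,2]>91);print("stud tip",q[m].mean(0),np.median(W[m][:,2]))
```

```text
3.7333 [ 512.94983489 -257.18592259  151.22143028] [ 0.24  0.52  0.21  1.82 -0.14  0.82  1.68]
1751 42.228188 ((513.0031127929688, -259.3716735839844), (35.72486114501953, 40.78456497192383), 64.78529357910156) [[486.8999938964844, -266.79998779296875], [523.7999877929688, -284.20001220703125], [539.0999755859375, -251.89999389648438], [502.20001220703125, -234.5]]
2383 8.211847 ((478.14276123046875, -243.21807861328125), (43.970272064208984, 51.58320617675781), 64.56501770019531) [[445.3999938964844, -252.0], [492.0, -274.1000061035156], [510.8999938964844, -234.39999389648438], [464.29998779296875, -212.3000030517578]]
nut 520 84.87722854955629 [ 1.24837637 -2.22205165]
[ 0  0  0  0 16 55 30  0  0  0  0  0  0  0  0  0 50 52  3  0  0  0  0  0
  0  0  0  0 26 44 14  0  0  0  0  0]
stud tip [4.89558099 0.99308965] 323.057659625563
```

View pics/d.png

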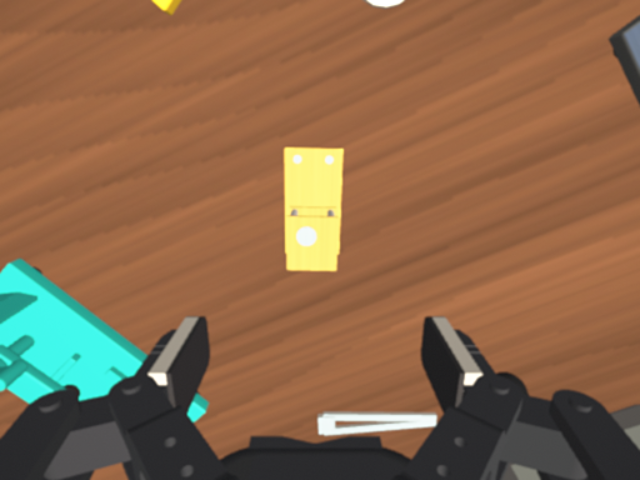

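The movement is confirmed: works top at 42.2 mm, plate top at 8.2 mm, bare end up in the view, works centre (513,-259.4). Next I descend and grip.

Emit:
{"api": "step_arm", "payload": {
  "motion": [
    [[0.04,-0.002,0.001],[0.024,0,0],1],
    [[0.08,-0.002,0.001],[0.024,0,0],1],
    [[0.115,-0.002,0.001],[0.024,0,0],1],
    [[0.137,-0.002,0.001],[0.024,0,0],1],
    [[0.137,-0.002,0.001],[0.024,0,0],1],
    [[0.137,-0.002,0.001],[0.024,0,0],0],
    [[0.137,-0.002,0.001],[0.024,0,0],0],
    [[0.137,-0.002,0.001],[0.024,0,0],0],
    [[0.137,-0.002,0.001],[0.024,0,0],0],
    [[0.137,-0.002,0.001],[0.024,0,0],0],
    [[0.137,-0.002,0.001],[0.024,0,0],0],
    [[0.137,-0.002,0.001],[0.024,0,0],0]
  ],
  "newtons": 50
}}

```text
clock: 4.78
tool_pos: [513.4, -261.4, 16.3]
orientation: [[0.003, 0.429, 0.903], [-0.001, 0.903, -0.429], [-1.0, 0.001, 0.003]]
contact_force: [0.2, 2.5, 10.1]
width: 0.415
```

Emit:
{"api": "step_arm", "payload": {
  "motion": [
    [[-0.002,0,0],[0,0,0],0],
    [[-0.02,0,0],[0,0,0],0],
    [[-0.05,0,0],[0,0,0],0],
    [[-0.08,0,0],[0,0,0],0],
    [[-0.08,0,0],[0,0,0],0]
  ]
}}

```text
clock: 5.2
tool_pos: [514.5, -262.9, 99.8]
orientation: [[0.007, 0.43, 0.903], [-0.003, 0.903, -0.43], [-1.0, 0.0, 0.008]]
contact_force: [0.5, -1.0, -1.8]
width: 0.413
```

Run:
```python
from h import *
s=bot.read_state(); print(s["clock"],s["tool_pos"],s["orientation"],s["contact_force"],s["moment"],s["width"])
img,d,W,c=pts("side")
# works/plate from side
p0=np.array(s["tool_pos"]);print(bot.boxes_of("side","movement")[:2])
iw,dw,Ww,cw=pts("wrist")
D=np.hypot(Ww[...,0]-p0[0],Ww[...,1]-p0[1])
m=(D<75)&(Ww[...,2]>70)&(Ww[...,2]<140)
print(np.histogram(Ww[m][:,2],bins=np.arange(70,142,4)))
u,v=proj(c,p0).astype(int);
cv2.imwrite("pics/e.png",np.hstack([cv2.resize(img[max(0,v-60):v+60,u-60:u+60],(480,480)),iw[:, 100:412][:384].repeat(1,0) if 0 else cv2.resize(iw[:,100:400],(300,480))]))
```

```text
5.2 [ 514.46332933 -262.8536346    99.82434898] [[ 7.17265915e-03  4.29941447e-01  9.02828281e-01]
 [-3.26593112e-03  9.02856763e-01 -4.29929064e-01]
 [-9.99968943e-01  1.35159659e-04  7.88004297e-03]] [ 0.46807472 -0.97797112 -1.75439833] [-0.07760539 -0.07688343  0.04409512] 0.41316768240380064
[{'extent': [0.5334, 0.5882, 0.0547, 0.0523], 'score': 0.59}]
(array([   0,    0,   25,  118, 7232, 1146,   72,   90,  168,  273,  326,
        233, 4775, 1839,  363,  442,  554]), array([ 70,  74,  78,  82,  86,  90,  94,  98, 102, 106, 110, 114, 118,
       122, 126, 130, 134, 138]))
```

View pics/e.png

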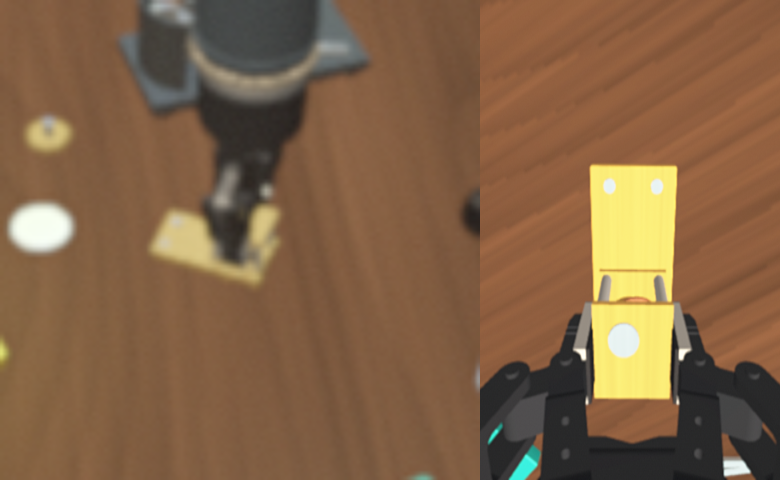

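Gripped and lifted; both pads sit on the works and the plate is straight. Now its exact offset in the tool frame.

```bash
cat >> h.py <<'E'
def held():
    s=bot.read_state(); T=np.array(s["orientation"]);p0=np.array(s["tool_pos"])
    img,d,W,c=pts("wrist"); L=(W-p0)@T   # tool frame
    ok=(abs(L[...,1])<24)&(L[...,2]>-75)&(L[...,2]<-20)
    h=L[...,0][ok&(L[...,0]>-5)&(L[...,0]<30)]
    hist,e=np.histogram(h,bins=np.arange(-5,30,1)); zp=e[hist.argmax()]+.5
    m=(abs(L[...,1])<30)&(L[...,2]>-90)&(L[...,2]<-23)&(abs(L[...,0]-zp)<3)
    p=L[m]; A=np.c_[p[:,1:],np.ones(len(p))]; k=np.linalg.lstsq(A,p[:,0],rcond=None)[0]
    r=cv2.minAreaRect(p[:,1:].astype(np.float32)); b=cv2.boxPoints(r)
    return s,p0,T,k,r,b
E
python3 - <<'E'
from h import *
s,p0,T,k,r,b=held(); print(p0,"plate top plane x=ky*y+kz*z+c",k,r,b.round(1).tolist())
E
```

```text
[ 511.96168358 -261.02903838   94.43072973] plate top plane x=ky*y+kz*z+c [5.84583848e-04 2.71568409e-03 8.18064469e+00] ((0.6031036376953125, -44.177520751953125), (44.18259048461914, 42.64698028564453), 0.5558153390884399) [[-21.700000762939453, -23.100000381469727], [-21.299999237060547, -65.69999694824219], [22.899999618530273, -65.30000305175781], [22.5, -22.600000381469727]]
```

Emit:
{"api": "step_arm", "payload": {
  "motion": [
    [[-0.01,0.4,0.026],[-0.685,0,0],0],
    [[-0.01,0.4,0.026],[-0.685,0,0],0],
    [[-0.01,0.4,0.026],[-0.685,0,0],0],
    [[-0.01,0.4,0.026],[-0.685,0,0],0],
    [[-0.01,0.4,0.026],[-0.685,0,0],0],
    [[-0.01,0.4,0.026],[-0.685,0,0],0],
    [[-0.01,0.4,0.026],[-0.685,0,0],0],
    [[-0.01,0.4,0.026],[-0.685,0,0],0],
    [[-0.01,0.4,0.026],[-0.685,0,0],0],
    [[-0.01,0.4,0.026],[-0.685,0,0],0],
    [[-0.01,0.4,0.026],[-0.685,0,0],0],
    [[-0.01,0.4,0.026],[-0.685,0,0],0]
  ]
}}

```text
clock: 6.4
tool_pos: [706.5, 91.5, 101.7]
orientation: [[-0.003, -0.243, 0.97], [0.0, 0.97, 0.243], [-1.0, 0.001, -0.003]]
contact_force: [-0.2, -1.3, -4.3]
width: 0.408
```

```bash
cat > look.py <<'E'
from h import *
import sys
s=bot.read_state();T=np.array(s["orientation"]);p0=np.array(s["tool_pos"])
print(s["clock"],p0.round(1),"yawz",np.rad2deg(np.arctan2(T[1,2],T[0,2])).round(2),"F",np.round(s["contact_force"],1))
img,d,W,c=pts("wrist")
print("cam",(-c[1].T@c[2]).round(),"bed z",np.nanmedian(W[(W[...,2]>14)&(W[...,2]<25)&(np.hypot(W[...,0]-600,W[...,1]-62)<40)][:,2]))
np.savez("w2.npz",img=img,W=W,K=c[0],R=c[1],t=c[2])
cv2.imwrite("pics/"+sys.argv[1],cv2.resize(img,(800,600)))
E
python3 look.py f.png
python3 - <<'E'
from h import *
s,p0,T,k,r,b=held(); print(p0,k,r,b.round(1).tolist())
f=np.load("w2.npz");W=f["W"]
m=(W[...,2]>15)&(W[...,2]<24)&(abs(W[...,0]-550)<115)&(W[...,1]>-40)&(W[...,1]<140)
p=W[m]; print(len(p)); r=cv2.minAreaRect(p[:,:2].astype(np.float32)); print(r,cv2.boxPoints(r).round(1).tolist())
E
```

```text
6.4 [706.5  91.5 101.7] yawz 14.04 F [-0.2 -1.3 -4.3]
cam [627.  72. 245.] bed z 20.163740454988556
[706.19855507  88.8454125  102.07233505] [-1.51150879e-04  3.20771175e-03  8.27467935e+00] ((0.9155921936035156, -43.96006774902344), (44.09205627441406, 42.14784622192383), 0.4585496485233307) [[-21.299999237060547, -23.100000381469727], [-21.0, -65.19999694824219], [23.100000381469727, -64.9000015258789], [22.799999237060547, -22.700000762939453]]
16519
((612.4129638671875, 68.15199279785156), (90.86067199707031, 100.51568603515625), 14.102906227111816) [[556.0999755859375, 105.80000305175781], [580.5999755859375, 8.300000190734863], [668.7000122070312, 30.5], [644.2000122070312, 128.0]]
```

View pics/f.png

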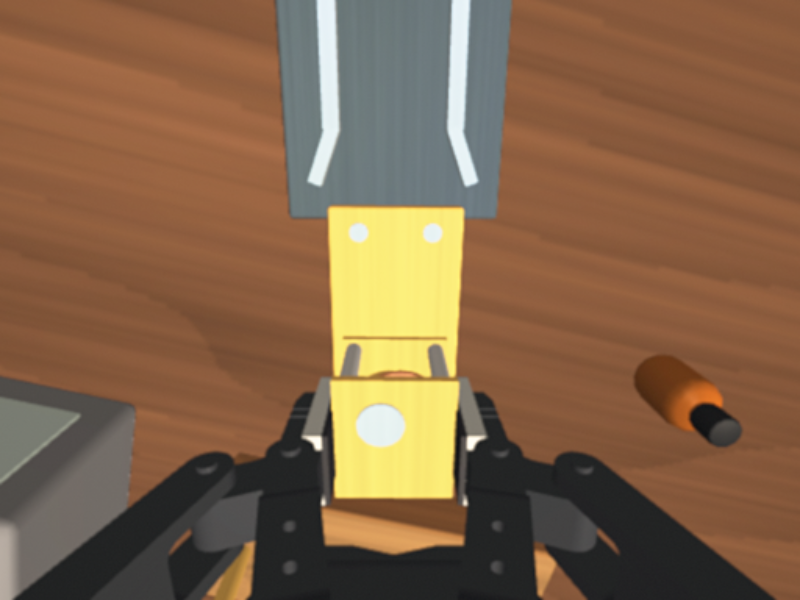

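The view is well aligned. The mouth edge gives fixture origin (549.7,52.7), the same as before. The plate needs about +1.9 mm in tool y, then lowering.

Emit:
{"api": "step_arm", "payload": {
  "motion": [
    [[0.02,0.0019,0.005],[0,0,0],0],
    [[0.04,0.0019,0.005],[0,0,0],0],
    [[0.055,0.0019,0.005],[0,0,0],0],
    [[0.0625,0.0019,0.005],[0,0,0],0],
    [[0.0625,0.0019,0.005],[0,0,0],0],
    [[0.0625,0.0019,0.005],[0,0,0],0],
    [[0.0625,0.0019,0.005],[0,0,0],0],
    [[0.0625,0.0019,0.005],[0,0,0],0]
  ]
}}

```text
clock: 7.17
tool_pos: [712.6, 91.6, 43.1]
orientation: [[0.002, -0.238, 0.971], [0.0, 0.971, 0.238], [-1.0, -0.0, 0.002]]
contact_force: [1.1, 0.8, -3.4]
width: 0.41
```

```bash
cat > pose.py <<'E'
from h import *
O=np.array([549.7,52.7]);a=np.deg2rad(193.9);X=np.array([np.cos(a),np.sin(a)]);Y=np.array([-X[1],X[0]])
s=bot.read_state();p=np.array(s["tool_pos"]);T=np.array(s["orientation"]);q=p[:2]-O
m=p[:2]-23.1*T[:2,2]+.8*T[:2,1]-O
print("t",round(s["clock"],2),"TCP",p.round(1),"fix",(q@X).round(1),(q@Y).round(1),"yaw err deg",(np.rad2deg(np.arctan2(T[1,2],T[0,2]))-13.9).round(2),"tilt",T[:2,0].round(4))
f=np.array(s["contact_force"]);print("mov est x,y,z",(m@X).round(1),(m@Y).round(1),(p[2]-16.27).round(1),"F fix",(f[:2]@X).round(1),(f[:2]@Y).round(1),f[2].round(1),"w",round(s["width"],3))
E
python3 pose.py
python3 - <<'E'
from h import *
s,p0,T,k,r,b=held(); print(k,r,b.round(1).tolist())
E
```

```text
t 7.17 TCP [712.6  91.6  43.1] fix -167.4 1.4 yaw err deg -0.11 tilt [0.002  0.0002]
mov est x,y,z -144.3 0.5 26.9 F fix -1.2 -0.5 -3.4 w 0.41
[-8.35431647e-04  1.50197874e-03  8.21096502e+00] ((0.9223918914794922, -43.989830017089844), (44.11913299560547, 42.26970291137695), 0.4078506827354431) [[-21.299999237060547, -23.0], [-21.0, -65.30000305175781], [23.100000381469727, -65.0], [22.799999237060547, -22.700000762939453]]
```

Emit:
{"api": "step_arm", "payload": {
  "motion": [
    [[0.003,0.0005,0],[0,0,0],0],
    [[0.005,0.0005,0],[0,0,0],0],
    [[0.005,0.0005,0],[0,0,0],0],
    [[0.005,0.0005,0],[0,0,0],0]
  ]
}}

```text
clock: 7.55
tool_pos: [711.4, 92.4, 36.6]
orientation: [[-0.0, -0.239, 0.971], [-0.0, 0.971, 0.239], [-1.0, 0.0, -0.0]]
contact_force: [0.0, -1.4, -4.1]
width: 0.414
```

```bash
python3 pose.py
```

```text
t 7.55 TCP [711.4  92.4  36.6] fix -166.5 0.3 yaw err deg -0.07 tilt [-0.0005 -0.0001]
mov est x,y,z -143.4 -0.5 20.3 F fix 0.3 1.4 -4.1 w 0.414
```

Emit:
{"api": "step_arm", "payload": {
  "motion": [
    [[-0.0007,0,-0.008],[0,0,0],0],
    [[-0.0007,0,-0.018],[0,0,0],0],
    [[-0.0007,0,-0.028],[0,0,0],0],
    [[-0.0007,0,-0.038],[0,0,0],0],
    [[-0.0007,0,-0.046],[0,0,0],0],
    [[-0.0007,0,-0.05],[0,0,0],0],
    [[-0.0007,0,-0.05],[0,0,0],0]
  ]
}}

```text
clock: 8.13
tool_pos: [662.2, 80.0, 37.7]
orientation: [[-0.001, -0.239, 0.971], [-0.0, 0.971, 0.239], [-1.0, -0.0, -0.001]]
contact_force: [0.1, -0.2, -3.7]
width: 0.412
```

```bash
python3 pose.py
```

```text
t 8.13 TCP [662.2  80.   37.7] fix -115.8 0.5 yaw err deg -0.09 tilt [-0.0006 -0.0002]
mov est x,y,z -92.7 -0.4 21.4 F fix -0.0 0.2 -3.7 w 0.412
```

Emit:
{"api": "step_arm", "payload": {
  "motion": [
    [[0.0008,0,-0.008],[0,0,0],0],
    [[0.0008,0,-0.018],[0,0,0],0],
    [[0.0008,0,-0.028],[0,0,0],0],
    [[0.0008,0,-0.036],[0,0,0],0],
    [[0.0008,0,-0.042],[0,0,0],0],
    [[0.0008,0,-0.044],[0,0,0],0],
    [[0.0008,0,-0.044],[0,0,0],0]
  ]
}}

```text
clock: 8.72
tool_pos: [620.2, 69.8, 36.8]
orientation: [[0.0, -0.239, 0.971], [-0.0, 0.971, 0.239], [-1.0, -0.0, 0.0]]
contact_force: [0.4, 0.3, -3.8]
width: 0.407
```

```bash
python3 pose.py
```

```text
t 8.72 TCP [620.2  69.8  36.8] fix -72.5 0.4 yaw err deg -0.09 tilt [ 0.0001 -0.    ]
mov est x,y,z -49.4 -0.5 20.6 F fix -0.4 -0.2 -3.8 w 0.407
```

Emit:
{"api": "step_arm", "payload": {
  "motion": [
    [[0.0004,0,-0.003],[0,0,0],0],
    [[0.0004,0,-0.006],[0,0,0],0],
    [[0.0004,0,-0.008],[0,0,0],0],
    [[0.0004,0,-0.009],[0,0,0],0],
    [[0.0004,0,-0.0095],[0,0,0],0],
    [[0.0004,0,-0.0095],[0,0,0],0]
  ]
}}

```text
clock: 9.22
tool_pos: [611.2, 67.6, 36.4]
orientation: [[0.0, -0.239, 0.971], [0.0, 0.971, 0.239], [-1.0, 0.0, 0.0]]
contact_force: [0.0, -0.1, -0.7]
width: 0.411
```

```bash
python3 pose.py
```

```text
t 9.22 TCP [611.2  67.6  36.4] fix -63.2 0.3 yaw err deg -0.08 tilt [0.0001 0.    ]
mov est x,y,z -40.1 -0.6 20.1 F fix -0.0 0.1 -0.7 w 0.411
```

On the bed now (weight taken). Small steps to the stop follow.

Emit:
{"api": "step_arm", "payload": {
  "motion": [
    [[0,0,-0.0006],[0,0,0],0],
    [[0,0,-0.0012],[0,0,0],0],
    [[0,0,-0.0015],[0,0,0],0],
    [[0,0,-0.0015],[0,0,0],0]
  ]
}}

```text
clock: 9.55
tool_pos: [609.9, 67.3, 36.4]
orientation: [[0.0, -0.239, 0.971], [0.0, 0.971, 0.239], [-1.0, -0.0, 0.0]]
contact_force: [1.5, 1.4, -1.3]
width: 0.412
```

```bash
python3 pose.py
```

```text
t 9.55 TCP [609.9  67.3  36.4] fix -61.9 0.3 yaw err deg -0.08 tilt [0.0004 0.0001]
mov est x,y,z -38.8 -0.5 20.1 F fix -1.8 -1.0 -1.3 w 0.412
```

Emit:
{"api": "step_arm", "payload": {
  "motion": [
    [[0,0,-0.0005],[0,0,0],0],
    [[0,0,-0.001],[0,0,0],0],
    [[0,0,-0.001],[0,0,0],0]
  ]
}}

```text
clock: 9.8
tool_pos: [609.2, 67.2, 36.4]
orientation: [[0.001, -0.239, 0.971], [0.0, 0.971, 0.239], [-1.0, -0.0, 0.001]]
contact_force: [1.8, 0.9, -2.9]
width: 0.408
```

```bash
python3 pose.py
```

```text
t 9.8 TCP [609.2  67.2  36.4] fix -61.3 0.2 yaw err deg -0.07 tilt [0.0011 0.0002]
mov est x,y,z -38.2 -0.6 20.1 F fix -2.0 -0.4 -2.9 w 0.408
```

Emit:
{"api": "step_arm", "payload": {
  "motion": [
    [[0,0,-0.0005],[0,0,0],0],
    [[0,0,-0.001],[0,0,0],0],
    [[0,0,-0.001],[0,0,0],0]
  ]
}}

```text
clock: 10.05
tool_pos: [609.1, 67.2, 36.7]
orientation: [[0.003, -0.239, 0.971], [0.001, 0.971, 0.239], [-1.0, -0.0, 0.003]]
contact_force: [5.6, 0.5, -3.6]
width: 0.414
```

```bash
python3 pose.py
```

```text
t 10.05 TCP [609.1  67.2  36.7] fix -61.1 0.2 yaw err deg -0.06 tilt [0.0027 0.0006]
mov est x,y,z -38.0 -0.6 20.4 F fix -5.5 0.9 -3.6 w 0.414
```

The plate is home: motion stalled at x ≈ -38.0 and the force rose to 5.5 N. I'll relax, open and lift.

Emit:
{"api": "step_arm", "payload": {
  "motion": [
    [[0,0,0.001],[0,0,0],0],
    [[0,0,0.001],[0,0,0],0],
    [[0,0,0.001],[0,0,0],0.55],
    [[0,0,0.001],[0,0,0],0.7],
    [[0,0,0.001],[0,0,0],0.7],
    [[-0.02,0,0.001],[0,0,0],0.7],
    [[-0.06,0,0.001],[0,0,0],0.7],
    [[-0.1,0,0.001],[0,0,0],0.7],
    [[-0.13,0,0.001],[0,0,0],0],
    [[-0.13,0,0.02],[0,0,0],0],
    [[-0.13,0,0.02],[0,0,0],0]
  ]
}}

```text
clock: 10.97
tool_pos: [630.1, 72.4, 168.9]
orientation: [[0.006, -0.239, 0.971], [0.001, 0.971, 0.239], [-1.0, -0.0, 0.006]]
contact_force: [-0.8, 0.3, -0.7]
width: 0.281
```

```bash
python3 pose.py
python3 - <<'E'
from h import *
O=np.array([549.7,52.7]);a=np.deg2rad(193.9);X=np.array([np.cos(a),np.sin(a)]);Y=np.array([-X[1],X[0]])
img,d,W,c=pts("wrist"); np.savez("w3.npz",img=img,W=W)
q=np.stack([(W[...,:2]-O)@X,(W[...,:2]-O)@Y,W[...,2]],-1)
def sel(x0,x1,y0,y1,z0,z1): return q[(q[...,0]>x0)&(q[...,0]<x1)&(q[...,1]>y0)&(q[...,1]<y1)&(q[...,2]>z0)&(q[...,2]<z1)]
w=sel(-100,-25,-35,35,57,67);print("works top",len(w),np.median(w[:,2]),cv2.minAreaRect(w[:,:2].astype(np.float32)) if len(w)>9 else '')
w=sel(-40,0,-40,40,26.7,31);print("plate",len(w),np.median(w[:,2]),cv2.minAreaRect(w[:,:2].astype(np.float32)))
w=sel(-10,95,-45,45,78,89); r=np.hypot(w[:,0]-45,w[:,1]);w=w[r<37]; print("nut",len(w),np.median(w[:,2]))
# fit phase: centre + angle by score of beads
from scipy.optimize import minimize
b=w[np.hypot(w[:,0]-45,w[:,1])>21]; z=np.exp(3j*np.arctan2(b[:,1],b[:,0]-45)).mean(); print("phase deg",np.rad2deg(np.angle(z))/3,abs(z))
def cost(v):
    B=np.array([[v[0]+29.5*np.cos(v[2]+k*2*np.pi/3),v[1]+29.5*np.sin(v[2]+k*2*np.pi/3)] for k in range(3)])
    dd=np.hypot(*(b[:,None,:2]-B[None]).transpose(2,0,1)).min(1); return np.minimum(dd,7).sum()
r=minimize(cost,[45,0,np.angle(z)/3],method="Nelder-Mead"); print("fit c",r.x[:2].round(1),"phase",np.rad2deg(r.x[2]).round(1),r.fun/len(b))
cv2.imwrite("pics/g.png",cv2.resize(img,(800,600)))
E
```

```text
t 10.97 TCP [630.1  72.4 168.9] fix -82.7 0.2 yaw err deg -0.06 tilt [0.0056 0.0012]
mov est x,y,z -59.6 -0.6 152.6 F fix 0.7 -0.5 -0.7 w 0.281
works top 1924 62.203782531829646 ((-60.064430236816406, -0.3113975524902344), (36.07123947143555, 39.87099838256836), 89.6641845703125)
plate 1419 28.103643824536334 ((-20.326030731201172, 0.15949630737304688), (61.666778564453125, 39.35861587524414), 89.9577865600586)
nut 1042 84.89530856600643
phase deg -6.366842988142888 0.957764816763809
fit c [44.5 -0. ] phase -6.5 4.29226761180727
```

View pics/g.png

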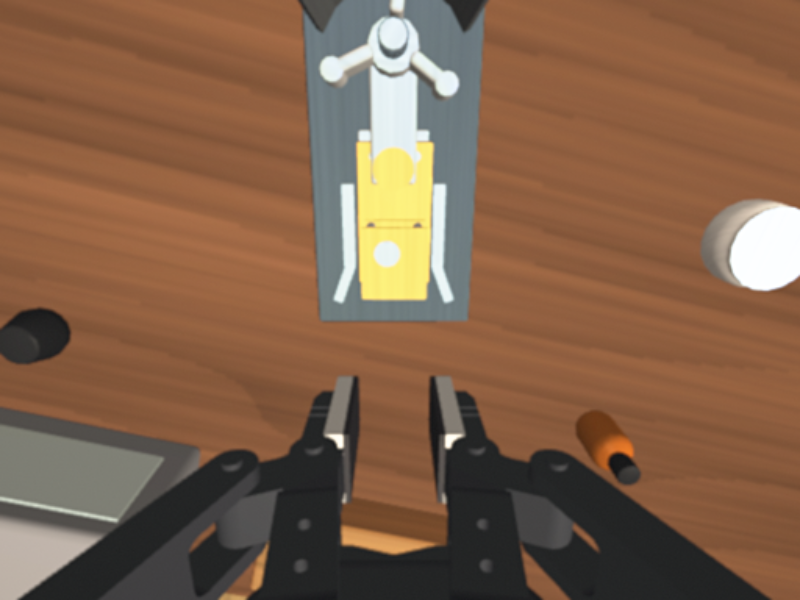

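The plate is home: the works fit gives origin x = -38.06 and y ≈ -0.3, flat at z = 62.2-42. Beads are at -6.5°, 113.5° and 233.5°, so I'll start on the 233.5° bead from its counter-clockwise side. This script plans the arc rows and measures the pad and clamp heights.

```bash
cat > arc.py <<'E'
from h import *
from scipy.spatial.transform import Rotation as Ro
O=np.array([549.7,52.7]);F=np.deg2rad(193.9);C=np.array([44.8,0.])
def pose(th,g,z,r=30.):
    th=np.deg2rad(th);u=np.array([np.cos(th),np.sin(th)]);n=np.array([-u[1],u[0]])
    q=C+r*u+(16.5+g)*n; R2=np.array([[np.cos(F),-np.sin(F)],[np.sin(F),np.cos(F)]])
    y=np.r_[R2@u,0];x=np.array([0,0,-1.]);zt=np.cross(x,y)
    return np.r_[O+R2@q,z],np.c_[x,y,zt]
def rows(P0,T0,targets,grip=0):
    out=[]
    for a in targets:
        p,T=pose(*a); d=T0.T@(p-P0)/1000; rv=Ro.from_matrix(T0.T@T).as_rotvec()
        out.append([d.round(4).tolist(),rv.round(3).tolist(),grip])
    return out
def now():
    s=bot.read_state();return s,np.array(s["tool_pos"]),np.array(s["orientation"])
def report(r=30.):
    s,p,T=now();q=p[:2]-O;X=np.array([np.cos(F),np.sin(F)]);Y=np.array([-X[1],X[0]])
    th=np.rad2deg(np.arctan2(T[1,1],T[0,1])-F)%360
    q=np.array([q@X,q@Y])-C;t=np.deg2rad(th);u=np.array([np.cos(t),np.sin(t)]);n=np.array([-u[1],u[0]])
    f=T.T@np.array(s["contact_force"])
    print("t",round(s["clock"],2),"z",p[2].round(1),"theta",th.round(1),"radial",(q@u).round(2),"tang-16.5",(q@n-16.5).round(2),"F tool xyz",f.round(2),"M",np.round(T.T@np.array(s["moment"]),2),"j7",np.round(s["joint_positions"][6],2))
E
python3 - <<'E'
from arc import *
report()
s,p,T=now()
# commanded tool: use ideal level orientation near the current one
for z in(168,):
    p1,T1=pose(233.5,5,z); print(rows(p,T,[(233.5,5,168)]))
W=np.load("w3.npz")["W"];img=np.load("w3.npz")["img"];a=F;X=np.array([np.cos(a),np.sin(a)]);Y=np.array([-X[1],X[0]])
q=np.stack([(W[...,:2]-O)@X,(W[...,:2]-O)@Y,W[...,2]],-1)
for x in range(-22,34,3):
    m=(abs(q[...,0]-x)<1.5)&(abs(q[...,1])<4)&(q[...,2]>24)&(q[...,2]<100); print(x,m.sum(),np.median(q[m][:,2]).round(2) if m.any() else '',img[m].mean(0).round() if m.any() else '')
E
```

```text
t 11.02 z 167.1 theta 269.9 radial 0.02 tang-16.5 -141.97 F tool xyz [-0.64  0.26  0.18] M [ 0.   -0.04  0.05] j7 1.65
[[[-0.0011, 0.0369, -0.1249], [0.636, 0.002, -0.001], 0]]
-22 8 58.18 [123. 239. 252.]
-19 36 58.16 [123. 238. 252.]
-16 36 58.66 [123. 238. 252.]
-13 26 58.09 [123. 238. 252.]
-10 35 58.49 [123. 238. 252.]
-7 36 58.33 [123. 238. 252.]
-4 39 58.47 [123. 238. 252.]
-1 39 58.58 [145. 238. 251.]
2 36 55.28 [242. 241. 231.]
5 38 55.62 [243. 241. 230.]
8 39 55.55 [243. 241. 230.]
11 39 55.26 [243. 241. 230.]
14 40 55.37 [244. 241. 230.]
17 43 55.04 [244. 241. 231.]
20 44 55.48 [244. 241. 231.]
23 44 55.45 [244. 242. 231.]
26 45 55.54 [245. 242. 231.]
29 50 55.44 [245. 242. 232.]
32 73 56.04 [198. 199. 192.]
```

Emit:
{"api": "step_arm", "payload": {
  "motion": [
    [[0,0.037,-0.125],[0.636,0,0],0],
    [[0,0.037,-0.125],[0.636,0,0],0],
    [[0,0.037,-0.125],[0.636,0,0],0],
    [[0.03,0.037,-0.125],[0.636,0,0],0],
    [[0.06,0.037,-0.125],[0.636,0,0],0],
    [[0.06,0.037,-0.125],[0.636,0,0],0],
    [[0.06,0.037,-0.125],[0.636,0,0],0],
    [[0.06,0.037,-0.125],[0.636,0,0],0],
    [[0.06,0.037,-0.125],[0.636,0,0],0]
  ],
  "newtons": 60
}}

```text
clock: 11.77
tool_pos: [497.9, 77.5, 107.3]
orientation: [[0.001, 0.382, 0.924], [0.0, 0.924, -0.382], [-1.0, 0.001, 0.001]]
contact_force: [0.5, 0.5, 0.5]
width: -0.003
```

Run:
```python
from arc import *
report()
img,d,W,c=pts("wrist"); s,p,T=now()
print(s["width"],rows(p,T,[(233.5,5,64)]))
L=(W-p)@T
# shut finger extents near tip: points within tool x in [-25,2]
m=(L[...,0]>-25)&(L[...,0]<3)&(abs(L[...,1])<30)&(abs(L[...,2])<25)
print(m.sum(),np.percentile(L[m],[1,50,99],axis=0).round(1).tolist())
cv2.imwrite("pics/h.png",cv2.resize(img,(640,480)))
```

```text
t 11.77 z 107.3 theta 233.6 radial 29.69 tang-16.5 4.82 F tool xyz [-0.48  0.63  0.33] M [-0.03  0.   -0.02] j7 1.1
-0.0035448057286538966 [[[0.0433, 0.0003, -0.0002], [0.002, 0.001, -0.001], 0]]
1100 [[-24.9, -12.9, -12.4], [-16.5, 0.1, -11.3], [-3.9, 13.6, -7.0]]
```

View pics/h.png

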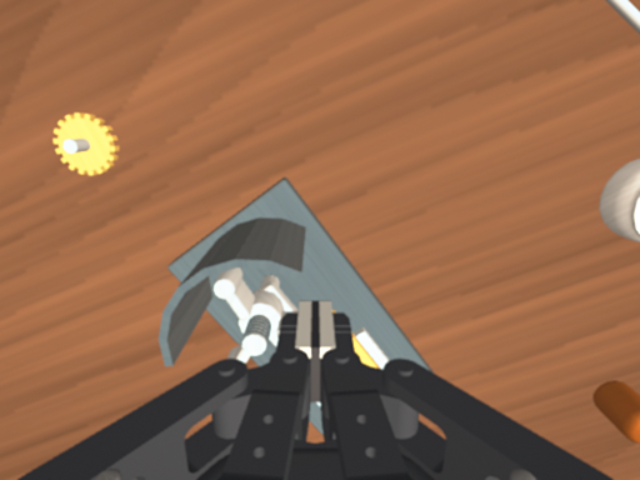

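The shut fingers measure about 26x22 mm, as planned. The stud and nut lie left of the fingers and the guard is clear, so I descend with a 5 mm gap behind the bead.

Emit:
{"api": "step_arm", "payload": {
  "motion": [
    [[0.015,0,0],[0,0,0],0],
    [[0.03,0,0],[0,0,0],0],
    [[0.042,0,0],[0,0,0],0],
    [[0.043,0,0],[0,0,0],0],
    [[0.043,0,0],[0,0,0],0]
  ]
}}

```text
clock: 12.23
tool_pos: [497.1, 77.4, 63.6]
orientation: [[-0.0, 0.384, 0.923], [0.0, 0.923, -0.384], [-1.0, -0.0, -0.0]]
contact_force: [-0.0, -0.5, 0.6]
width: -0.001
```

Run:
```python
from arc import *
report(); s,p,T=now()
print(rows(p,T,[(233.5,3,64),(233.5,1.5,64),(233.5,0,64)]+[(233.5-5*k,0,64) for k in range(1,9)]))
```

```text
t 12.23 z 63.6 theta 233.5 radial 29.27 tang-16.5 5.5 F tool xyz [-0.64 -0.45  0.18] M [0.02 0.03 0.  ] j7 1.12
[[[-0.0004, 0.0007, 0.0025], [0.0, -0.0, 0.0], 0], [[-0.0004, 0.0007, 0.004], [0.0, -0.0, 0.0], 0], [[-0.0004, 0.0007, 0.0055], [0.0, -0.0, 0.0], 0], [[-0.0004, 0.0021, 0.0082], [0.087, -0.0, 0.0], 0], [[-0.0004, 0.0031, 0.011], [0.175, -0.0, 0.0], 0], [[-0.0004, 0.004, 0.0138], [0.262, -0.0, 0.0], 0], [[-0.0004, 0.0046, 0.0168], [0.349, -0.0, 0.0], 0], [[-0.0004, 0.0049, 0.0197], [0.436, -0.0, 0.0], 0], [[-0.0004, 0.005, 0.0227], [0.524, -0.0, 0.0], 0], [[-0.0004, 0.0048, 0.0257], [0.611, -0.0, 0.0], 0], [[-0.0004, 0.0043, 0.0287], [0.698, -0.0, 0.0], 0]]
```

Emit:
{"api": "step_arm", "payload": {
  "motion": [
    [[0,0.0007,0.0025],[0,0,0],0],
    [[0,0.0007,0.004],[0,0,0],0],
    [[0,0.0007,0.0055],[0,0,0],0],
    [[0,0.0021,0.0082],[0.087,0,0],0],
    [[0,0.0031,0.011],[0.175,0,0],0],
    [[0,0.004,0.0138],[0.262,0,0],0],
    [[0,0.0046,0.0168],[0.349,0,0],0]
  ]
}}

```text
clock: 12.82
tool_pos: [513.2, 76.3, 63.6]
orientation: [[-0.002, 0.68, 0.734], [0.001, 0.734, -0.68], [-1.0, -0.001, -0.002]]
contact_force: [-4.3, 3.5, 0.1]
width: -0.001
```

```bash
cat > nxt.py <<'E'
from arc import *
import sys
report(); s,p,T=now()
th=np.rad2deg(np.arctan2(T[1,1],T[0,1])-F)%360
th0,n,st,z=map(float,sys.argv[1:5]); g=float(sys.argv[5]) if len(sys.argv)>5 else 0
# relative to the COMMANDED pose (th0,g,z) ideal
P0,T0=pose(th0,g,z)
for r in rows(P0,T0,[(th0-st*(k+1),g,z) for k in range(int(n))]): print(r,end=",")
E
python3 nxt.py 213.5 12 5 63.6
```

```text
t 12.82 z 63.6 theta 213.3 radial 29.92 tang-16.5 1.73 F tool xyz [-0.12 -0.33 -5.56] M [ 0.03  1.12 -0.16] j7 0.89
[[0.0, 0.0013, 0.0027], [0.087, 0.0, 0.0], 0],[[0.0, 0.0024, 0.0055], [0.175, 0.0, 0.0], 0],[[0.0, 0.0032, 0.0083], [0.262, 0.0, 0.0], 0],[[0.0, 0.0038, 0.0113], [0.349, 0.0, 0.0], 0],[[0.0, 0.0042, 0.0142], [0.436, 0.0, 0.0], 0],[[0.0, 0.0042, 0.0172], [0.524, 0.0, 0.0], 0],[[0.0, 0.004, 0.0202], [0.611, 0.0, 0.0], 0],[[0.0, 0.0036, 0.0231], [0.698, 0.0, 0.0], 0],[[0.0, 0.0029, 0.026], [0.785, 0.0, 0.0], 0],[[0.0, 0.0019, 0.0289], [0.873, 0.0, 0.0], 0],[[0.0, 0.0007, 0.0316], [0.96, 0.0, 0.0], 0],[[0.0, -0.0007, 0.0342], [1.047, 0.0, 0.0], 0],
```

The free running force is 5.56 N, as specified. I continue the arc.

Emit:
{"api": "step_arm", "payload": {
  "motion": [
    [[0,0.0013,0.0027],[0.087,0,0],0],
    [[0,0.0024,0.0055],[0.175,0,0],0],
    [[0,0.0032,0.0083],[0.262,0,0],0],
    [[0,0.0038,0.0113],[0.349,0,0],0],
    [[0,0.0042,0.0142],[0.436,0,0],0],
    [[0,0.0042,0.0172],[0.524,0,0],0]
  ]
}}

```text
clock: 13.32
tool_pos: [529.2, 69.0, 63.2]
orientation: [[-0.002, 0.955, 0.296], [0.002, 0.296, -0.955], [-1.0, -0.001, -0.003]]
contact_force: [-0.9, 5.8, -4.3]
width: 0.003
```

```bash
python3 nxt.py 183.5 6 5 63.6
```

```text
t 13.32 z 63.2 theta 183.3 radial 29.94 tang-16.5 2.5 F tool xyz [ 4.27  0.82 -5.76] M [0.04 1.37 0.17] j7 0.54
[[0.0, 0.0013, 0.0027], [0.087, 0.0, 0.0], 0],[[0.0, 0.0024, 0.0055], [0.175, 0.0, 0.0], 0],[[0.0, 0.0032, 0.0083], [0.262, 0.0, 0.0], 0],[[0.0, 0.0038, 0.0113], [0.349, 0.0, 0.0], 0],[[0.0, 0.0042, 0.0142], [0.436, 0.0, 0.0], 0],[[0.0, 0.0042, 0.0172], [0.524, 0.0, 0.0], 0],
```

Emit:
{"api": "step_arm", "payload": {
  "motion": [
    [[0,0.0013,0.0027],[0.087,0,0],0],
    [[0,0.0024,0.0055],[0.175,0,0],0],
    [[0,0.0032,0.0083],[0.262,0,0],0],
    [[0,0.0038,0.0113],[0.349,0,0],0],
    [[0,0.0042,0.0142],[0.436,0,0],0],
    [[0,0.0042,0.0172],[0.524,0,0],0]
  ]
}}

```text
clock: 13.82
tool_pos: [539.5, 53.9, 63.5]
orientation: [[0.001, 0.975, -0.221], [0.003, -0.221, -0.975], [-1.0, -0.0, -0.003]]
contact_force: [1.1, 5.4, -4.2]
width: 0.0
```

```bash
python3 nxt.py 153.5 1 5 63.6
```

```text
t 13.82 z 63.5 theta 153.3 radial 29.82 tang-16.5 2.49 F tool xyz [ 4.21 -0.14 -5.51] M [0.   1.38 0.09] j7 0.19
[[0.0, 0.0013, 0.0027], [0.087, 0.0, 0.0], 0],
```

Still free (5.5 N) after about 75°.

Emit:
{"api": "step_arm", "payload": {
  "motion": [
    [[0,0.0013,0.0027],[0.087,0,0],0],
    [[0,0.0024,0.0055],[0.175,0,0],0],
    [[0,0.0032,0.0083],[0.262,0,0],0],
    [[0,0.0038,0.0113],[0.349,0,0],0],
    [[0,0.0042,0.0142],[0.436,0,0],0],
    [[0,0.0042,0.0172],[0.524,0,0],0]
  ]
}}

```text
clock: 14.32
tool_pos: [540.7, 35.7, 63.7]
orientation: [[0.002, 0.734, -0.68], [0.002, -0.68, -0.734], [-1.0, 0.0, -0.003]]
contact_force: [4.3, 4.8, -3.4]
width: -0.001
```

```bash
python3 nxt.py 123.5 1 5 63.6
```

```text
t 14.32 z 63.7 theta 123.3 radial 29.57 tang-16.5 2.34 F tool xyz [ 3.47 -0.1  -6.48] M [-0.03  1.29  0.05] j7 -0.16
[[0.0, 0.0013, 0.0027], [0.087, 0.0, 0.0], 0],
```

Emit:
{"api": "step_arm", "payload": {
  "motion": [
    [[0,0.0013,0.0027],[0.087,0,0],0],
    [[0,0.0024,0.0055],[0.175,0,0],0],
    [[0,0.0032,0.0083],[0.262,0,0],0],
    [[0,0.0038,0.0113],[0.349,0,0],0]
  ]
}}

```text
clock: 14.65
tool_pos: [536.2, 24.3, 63.8]
orientation: [[0.003, 0.457, -0.89], [0.001, -0.89, -0.457], [-1.0, 0.0, -0.003]]
contact_force: [4.7, 3.9, -4.3]
width: -0.001
```

```bash
python3 nxt.py 103.5 1 5 63.6
```

```text
t 14.65 z 63.8 theta 103.3 radial 29.37 tang-16.5 2.1 F tool xyz [ 4.3  -1.3  -5.92] M [-0.02  1.26 -0.08] j7 -0.4
[[0.0, 0.0013, 0.0027], [0.087, 0.0, 0.0], 0],
```

Emit:
{"api": "step_arm", "payload": {
  "motion": [
    [[0,0.0013,0.0027],[0.087,0,0],0],
    [[0,0.0024,0.0055],[0.175,0,0],0],
    [[0,0.0032,0.0083],[0.262,0,0],0],
    [[0,0.0038,0.0113],[0.349,0,0],0],
    [[0,0.0042,0.0142],[0.436,0,0],0]
  ]
}}

```text
clock: 15.07
tool_pos: [525.7, 13.5, 63.9]
orientation: [[0.003, 0.038, -0.999], [0.001, -0.999, -0.038], [-1.0, -0.001, -0.003]]
contact_force: [5.9, 0.8, -4.1]
width: 0.003
```

```bash
python3 nxt.py 78.5 1 5 63.6
```

```text
t 15.07 z 63.9 theta 78.3 radial 29.13 tang-16.5 1.85 F tool xyz [ 4.09 -0.53 -5.93] M [ 0.    1.24 -0.19] j7 -0.7
[[0.0, 0.0013, 0.0027], [0.087, 0.0, 0.0], 0],
```

No clear rise yet after about 2.6 rad (5.9 N). I'll back off, lift and take a look at the heights before the next bead.

Run:
```python
from arc import *
P0,T0=pose(78.5,0,63.6)
print(rows(P0,T0,[(78.5,6,63.6),(78.5,6,100),(78.5,6,140),(202,-56,150)]))
```

```text
[[[0.0, -0.0, -0.006], [0.0, 0.0, 0.0], 0], [[-0.0364, -0.0, -0.006], [0.0, 0.0, 0.0], 0], [[-0.0764, -0.0, -0.006], [0.0, 0.0, 0.0], 0], [[-0.0864, -0.0136, -0.0303], [-2.155, -0.0, -0.0], 0]]
```

Emit:
{"api": "step_arm", "payload": {
  "motion": [
    [[0,0,-0.004],[0,0,0],0],
    [[0,0,-0.007],[0,0,0],0],
    [[-0.02,0,-0.007],[0,0,0],0],
    [[-0.05,0,-0.007],[0,0,0],0],
    [[-0.086,0,-0.007],[0,0,0],0],
    [[-0.086,-0.014,-0.03],[-2.155,0,0],0],
    [[-0.086,-0.014,-0.03],[-2.155,0,0],0],
    [[-0.086,-0.014,-0.03],[-2.155,0,0],0],
    [[-0.086,-0.014,-0.03],[-2.155,0,0],0],
    [[-0.086,-0.014,-0.03],[-2.155,0,0],0],
    [[-0.086,-0.014,-0.03],[-2.155,0,0],0],
    [[-0.086,-0.014,-0.03],[-2.155,0,0],0]
  ]
}}

```text
clock: 16.07
tool_pos: [553.4, 28.1, 149.7]
orientation: [[0.0, 0.799, -0.601], [0.0, -0.601, -0.799], [-1.0, 0.0, -0.0]]
contact_force: [-0.3, -1.7, -0.5]
width: -0.004
```

Run:
```python
from arc import *
report();s,p,T=now();P1,T1=pose(202,-56,150)
d=T.T@(P1-p)/1000;print(d.round(4),Ro.from_matrix(T.T@T1).as_rotvec().round(3))
```

```text
t 16.07 z 149.7 theta 129.1 radial 46.0 tang-16.5 0.83 F tool xyz [0.47 0.74 1.52] M [-0.02  0.01 -0.  ] j7 -0.19
[-0.0003  0.0006  0.0003] [-1.272 -0.    -0.   ]
```

Emit:
{"api": "step_arm", "payload": {
  "motion": [
    [[0,0,0],[-1.22,0,0],0],
    [[0,0,0],[-1.22,0,0],0],
    [[0,0,0],[-1.22,0,0],0],
    [[0,0,0],[-1.22,0,0],0],
    [[0,0,0],[-1.22,0,0],0],
    [[0,0,0],[-1.22,0,0],0],
    [[0,0,0],[-1.22,0,0],0],
    [[0,0,0],[-1.22,0,0],0],
    [[0,0,0],[-1.22,0,0],0],
    [[0,0,0],[-1.22,0,0],0],
    [[0,0,0],[-1.22,0,0],0]
  ]
}}

```text
clock: 16.98
tool_pos: [553.5, 27.7, 149.9]
orientation: [[0.001, 0.841, 0.541], [0.0, 0.541, -0.841], [-1.0, 0.001, 0.0]]
contact_force: [-0.2, 0.2, -0.0]
width: 0.002
```

```bash
cat > nutlook.py <<'E'
from arc import *
from scipy.optimize import minimize
import sys
report(); img,d,W,c=pts("wrist")
X=np.array([np.cos(F),np.sin(F)]);Y=np.array([-X[1],X[0]])
q=np.stack([(W[...,:2]-O)@X,(W[...,:2]-O)@Y,W[...,2]],-1)
def med(x0,x1,y,z0,z1):
    m=(q[...,0]>x0)&(q[...,0]<x1)&(abs(q[...,1])<y)&(q[...,2]>z0)&(q[...,2]<z1); return m.sum(),q[m][:,2].mean().round(2) if m.any() else None
print("cap",med(-17,-3,6,40,63),"clamp top",med(2,25,8,40,63),"plate",med(-20,0,40,26,31),"bed",med(-20,90,48,18,22.5))
rr=np.hypot(q[...,0]-C[0],q[...,1]-C[1]);m=(rr<37)&(rr>21)&(q[...,2]>64)&(q[...,2]<90);b=q[m]
print("wing top",np.percentile(b[:,2],[50,75,90]).round(1),len(b))
b=b[b[:,2]>np.percentile(b[:,2],90)-4]
z=np.exp(3j*np.arctan2(b[:,1]-C[1],b[:,0]-C[0])).mean()
def cost(v):
    t=v[2]+np.arange(3)*2*np.pi/3;B=np.c_[v[0]+29.5*np.cos(t),v[1]+29.5*np.sin(t)]
    return np.minimum(np.hypot(*(b[:,None,:2]-B[None]).transpose(2,0,1)).min(1),7).sum()
r=minimize(cost,[*C,np.angle(z)/3],method="Nelder-Mead");print("c",r.x[:2].round(1),"beads",(np.rad2deg(np.r_[r.x[2],np.angle(z)/3])%120).round(1))
m=(q[...,0]>-95)&(q[...,0]<-25)&(abs(q[...,1])<35)&(q[...,2]>57)&(q[...,2]<67);w=q[m]
if len(w)>50: print("works",cv2.minAreaRect(w[:,:2].astype(np.float32)))
cv2.imwrite("pics/"+sys.argv[1],cv2.resize(img,(640,480)))
E
python3 nutlook.py i.png
```

```text
t 16.98 z 149.9 theta 198.9 radial 32.08 tang-16.5 -54.03 F tool xyz [ 0.02 -0.05 -0.33] M [-0.    0.    0.04] j7 0.75
cap (np.int64(236), np.float64(53.13)) clamp top (np.int64(337), np.float64(50.02)) plate (np.int64(416), np.float64(28.15)) bed (np.int64(7236), np.float64(20.15))
wing top [79.5 80.1 80.6] 789
c [44.7 -0.9] beads [80.6 80.6]
works ((-60.23965072631836, -0.6329746246337891), (36.62218475341797, 40.57794952392578), 89.56812286376953)
```

View pics/i.png

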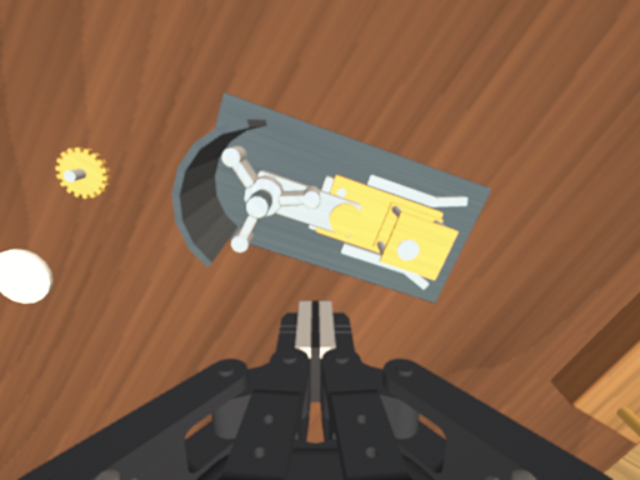

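The picture shows the nut bead at (312,198), which is 200.6° in the fixture. The clamp has sunk 5.4 mm (2.67 rad), which matches the turn, and the works are still home. Next bead.

Run:
```python
from arc import *
s,p,T=now(); print(rows(p,T,[(200.6,6,110),(200.6,6,60)]))
P,T=pose(200.6,6,60); print(rows(P,T,[(200.6,2,60)]+[(200.6-5*k,0,60) for k in range(8)]))
```

```text
[[[0.0398, -0.0032, -0.0608], [-0.037, 0.0, -0.001], 0], [[0.0898, -0.0032, -0.0608], [-0.037, 0.0, -0.001], 0]]
[[[0.0, -0.0, 0.004], [0.0, 0.0, 0.0], 0], [[0.0, -0.0, 0.006], [0.0, 0.0, 0.0], 0], [[0.0, 0.0013, 0.0087], [0.087, 0.0, 0.0], 0], [[0.0, 0.0024, 0.0115], [0.175, 0.0, 0.0], 0], [[0.0, 0.0032, 0.0143], [0.262, 0.0, 0.0], 0], [[0.0, 0.0038, 0.0173], [0.349, 0.0, 0.0], 0], [[0.0, 0.0042, 0.0202], [0.436, 0.0, 0.0], 0], [[0.0, 0.0042, 0.0232], [0.524, 0.0, 0.0], 0], [[0.0, 0.004, 0.0262], [0.611, 0.0, 0.0], 0]]
```

Emit:
{"api": "step_arm", "payload": {
  "motion": [
    [[0,-0.003,-0.03],[-0.037,0,0],0],
    [[0.02,-0.003,-0.061],[-0.037,0,0],0],
    [[0.04,-0.003,-0.061],[-0.037,0,0],0],
    [[0.04,-0.003,-0.061],[-0.037,0,0],0],
    [[0.05,-0.003,-0.061],[-0.037,0,0],0],
    [[0.07,-0.003,-0.061],[-0.037,0,0],0],
    [[0.09,-0.003,-0.061],[-0.037,0,0],0],
    [[0.09,-0.003,-0.061],[-0.037,0,0],0],
    [[0.09,-0.003,-0.061],[-0.037,0,0],0]
  ]
}}

```text
clock: 17.78
tool_pos: [518.2, 76.8, 59.3]
orientation: [[-0.001, 0.826, 0.564], [-0.001, 0.564, -0.826], [-1.0, -0.001, 0.0]]
contact_force: [0.4, 0.4, 0.8]
width: -0.001
```

Emit:
{"api": "step_arm", "payload": {
  "motion": [
    [[0,0,0.004],[0,0,0],0],
    [[0,0,0.006],[0,0,0],0],
    [[0,0.0013,0.0087],[0.087,0,0],0],
    [[0,0.0024,0.0115],[0.175,0,0],0],
    [[0,0.0032,0.0143],[0.262,0,0],0]
  ]
}}

```text
clock: 18.2
tool_pos: [528.8, 69.1, 60.3]
orientation: [[0.0, 0.944, 0.33], [0.002, 0.33, -0.944], [-1.0, 0.001, -0.002]]
contact_force: [-1.9, 5.2, -1.2]
width: 0.001
```

```bash
python3 nxt.py 185.6 4 5 60
```

```text
t 18.2 z 60.3 theta 185.4 radial 30.25 tang-16.5 1.69 F tool xyz [ 1.23 -0.12 -5.56] M [-0.04  1.13 -0.03] j7 0.59
[[0.0, 0.0013, 0.0027], [0.087, 0.0, 0.0], 0],[[0.0, 0.0024, 0.0055], [0.175, 0.0, 0.0], 0],[[0.0, 0.0032, 0.0083], [0.262, 0.0, 0.0], 0],[[0.0, 0.0038, 0.0113], [0.349, 0.0, 0.0], 0],
```

Still free at 5.56 N; another 20°.

Emit:
{"api": "step_arm", "payload": {
  "motion": [
    [[0,0.0013,0.0027],[0.087,0,0],0],
    [[0,0.0024,0.0055],[0.175,0,0],0],
    [[0,0.0032,0.0083],[0.262,0,0],0],
    [[0,0.0038,0.0113],[0.349,0,0],0]
  ]
}}

```text
clock: 18.53
tool_pos: [536.6, 60.4, 60.1]
orientation: [[0.001, 1.0, -0.012], [0.003, -0.012, -1.0], [-1.0, 0.001, -0.003]]
contact_force: [0.5, 7.0, -4.0]
width: 0.002
```

```bash
python3 nxt.py 165.6 1 5 60
```

```text
t 18.53 z 60.1 theta 165.4 radial 30.15 tang-16.5 2.33 F tool xyz [ 4.05  0.46 -6.95] M [0.01 1.38 0.08] j7 0.36
[[0.0, 0.0013, 0.0027], [0.087, 0.0, 0.0], 0],
```

Emit:
{"api": "step_arm", "payload": {
  "motion": [
    [[0,0.0013,0.0027],[0.087,0,0],0],
    [[0,0.0024,0.0055],[0.175,0,0],0]
  ]
}}

```text
clock: 18.7
tool_pos: [539.4, 54.8, 60.2]
orientation: [[0.002, 0.983, -0.186], [0.003, -0.186, -0.983], [-1.0, 0.001, -0.003]]
contact_force: [1.6, 5.2, -4.0]
width: 0.003
```

```bash
python3 nxt.py 155.6 1 5 60
```

```text
t 18.7 z 60.2 theta 155.4 radial 30.18 tang-16.5 2.31 F tool xyz [ 4.01  0.61 -5.35] M [-0.01  1.37  0.17] j7 0.24
[[0.0, 0.0013, 0.0027], [0.087, 0.0, 0.0], 0],
```

The moment about tool y is the steadier gauge: 1.37 N m, same as when free. Continuing.

Emit:
{"api": "step_arm", "payload": {
  "motion": [
    [[0,0.0013,0.0027],[0.087,0,0],0],
    [[0,0.0024,0.0055],[0.175,0,0],0],
    [[0,0.0032,0.0083],[0.262,0,0],0]
  ]
}}

```text
clock: 18.95
tool_pos: [541.5, 45.9, 60.3]
orientation: [[0.003, 0.901, -0.434], [0.002, -0.434, -0.901], [-1.0, 0.001, -0.003]]
contact_force: [3.9, 5.8, -4.3]
width: -0.001
```

```bash
python3 nxt.py 140.6 1 5 60
```

```text
t 18.95 z 60.3 theta 140.4 radial 30.05 tang-16.5 2.42 F tool xyz [ 4.31  1.   -6.94] M [0.   1.32 0.12] j7 0.07
[[0.0, 0.0013, 0.0027], [0.087, 0.0, 0.0], 0],
```

Emit:
{"api": "step_arm", "payload": {
  "motion": [
    [[0,0.0013,0.0027],[0.087,0,0],0],
    [[0,0.0024,0.0055],[0.175,0,0],0],
    [[0,0.0032,0.0083],[0.262,0,0],0]
  ]
}}

```text
clock: 19.2
tool_pos: [541.3, 36.9, 60.4]
orientation: [[0.004, 0.758, -0.652], [0.002, -0.652, -0.758], [-1.0, 0.001, -0.004]]
contact_force: [5.5, 4.7, -4.7]
width: 0.0
```

```bash
python3 nxt.py 125.6 1 5 60
```

```text
t 19.2 z 60.4 theta 125.4 radial 29.86 tang-16.5 2.61 F tool xyz [ 4.72  1.06 -7.13] M [0.04 1.54 0.08] j7 -0.11
[[0.0, 0.0013, 0.0027], [0.087, 0.0, 0.0], 0],
```

Stiffening has begun: the moment is 1.54 against 1.29 at the same angle when free, so about 15 N. Roughly 35° to go.

Emit:
{"api": "step_arm", "payload": {
  "motion": [
    [[0,0.0013,0.0027],[0.087,0,0],0],
    [[0,0.0024,0.0055],[0.175,0,0],0],
    [[0,0.0032,0.0083],[0.262,0,0],0],
    [[0,0.0038,0.0113],[0.349,0,0],0]
  ]
}}

```text
clock: 19.53
tool_pos: [537.5, 25.6, 60.5]
orientation: [[0.005, 0.489, -0.872], [0.002, -0.872, -0.489], [-1.0, 0.001, -0.005]]
contact_force: [6.5, 4.3, -5.8]
width: 0.003
```

```bash
python3 nxt.py 105.6 1 5 60
```

```text
t 19.53 z 60.5 theta 105.4 radial 29.55 tang-16.5 2.75 F tool xyz [ 5.89 -0.58 -7.71] M [ 0.01  1.67 -0.05] j7 -0.35
[[0.0, 0.0013, 0.0027], [0.087, 0.0, 0.0], 0],
```

Emit:
{"api": "step_arm", "payload": {
  "motion": [
    [[0,0.0013,0.0027],[0.087,0,0],0],
    [[0,0.0024,0.0055],[0.175,0,0],0],
    [[0,0.0032,0.0083],[0.262,0,0],0]
  ]
}}

```text
clock: 19.78
tool_pos: [532.1, 18.3, 60.6]
orientation: [[0.005, 0.246, -0.969], [0.001, -0.969, -0.246], [-1.0, 0.0, -0.006]]
contact_force: [8.3, 2.9, -5.9]
width: -0.0
```

```bash
python3 nxt.py 90.6 1 5 60
```

```text
t 19.78 z 60.6 theta 90.4 radial 29.32 tang-16.5 2.8 F tool xyz [ 5.96 -0.78 -8.7 ] M [ 0.04  1.78 -0.06] j7 -0.53
[[0.0, 0.0013, 0.0027], [0.087, 0.0, 0.0], 0],
```

The nut is now about 1.42 to 1.5 times its free stiffness, roughly 36-40 N. I'll stop here, back straight off the bead, lift and check.

Emit:
{"api": "step_arm", "payload": {
  "motion": [
    [[0,0,-0.004],[0,0,0],0],
    [[0,0,-0.008],[0,0,0],0],
    [[0,0,-0.008],[0,0,0],0],
    [[-0.02,0,-0.008],[0,0,0],0],
    [[-0.05,0,-0.008],[0,0,0],0],
    [[-0.09,0,-0.008],[0,0,0],0],
    [[-0.09,-0.02,-0.03],[-1.95,0,0],0],
    [[-0.09,-0.02,-0.03],[-1.95,0,0],0],
    [[-0.09,-0.02,-0.03],[-1.95,0,0],0],
    [[-0.09,-0.02,-0.03],[-1.95,0,0],0],
    [[-0.09,-0.02,-0.03],[-1.95,0,0],0],
    [[-0.09,-0.02,-0.03],[-1.95,0,0],0]
  ]
}}

```text
clock: 20.78
tool_pos: [553.2, 44.3, 149.7]
orientation: [[0.0, 0.847, -0.532], [0.0, -0.532, -0.847], [-1.0, 0.0, -0.0]]
contact_force: [-0.7, -0.7, 0.9]
width: -0.001
```

Run:
```python
from arc import *
report();s,p,T=now();P1,T1=pose(199,-56,150)
print((T.T@(P1-p)/1000).round(4),Ro.from_matrix(T.T@T1).as_rotvec().round(3))
```

```text
t 20.78 z 149.7 theta 134.0 radial 38.5 tang-16.5 10.48 F tool xyz [-0.92 -0.27  0.95] M [-0.02 -0.06  0.01] j7 -0.13
[-0.0003  0.01    0.0165] [-1.135 -0.    -0.   ]
```

Emit:
{"api": "step_arm", "payload": {
  "motion": [
    [[0,0.01,0.016],[-1.135,0,0],0],
    [[0,0.01,0.016],[-1.135,0,0],0],
    [[0,0.01,0.016],[-1.135,0,0],0],
    [[0,0.01,0.016],[-1.135,0,0],0],
    [[0,0.01,0.016],[-1.135,0,0],0],
    [[0,0.01,0.016],[-1.135,0,0],0],
    [[0,0.01,0.016],[-1.135,0,0],0],
    [[0,0.01,0.016],[-1.135,0,0],0],
    [[0,0.01,0.016],[-1.135,0,0],0],
    [[0,0.01,0.016],[-1.135,0,0],0],
    [[0,0.01,0.016],[-1.135,0,0],0],
    [[0,0.01,0.016],[-1.135,0,0],0]
  ]
}}

```text
clock: 21.78
tool_pos: [553.0, 25.3, 149.5]
orientation: [[0.0, 0.846, 0.533], [0.0, 0.533, -0.846], [-1.0, 0.0, 0.0]]
contact_force: [-0.5, -0.2, -0.1]
width: 0.0
```

```bash
python3 nutlook.py j.png
```

```text
t 21.78 z 149.5 theta 198.3 radial 30.72 tang-16.5 -55.52 F tool xyz [ 0.11 -0.48 -0.1 ] M [ 0.02  0.01 -0.06] j7 0.76
cap (np.int64(232), np.float64(49.55)) clamp top (np.int64(499), np.float64(46.54)) plate (np.int64(423), np.float64(28.19)) bed (np.int64(7182), np.float64(20.13))
wing top [76.1 76.6 77. ] 729
c [44.7 -0.8] beads [95.3 95.3]
works ((-60.19965362548828, -0.86993408203125), (36.33501434326172, 40.70047378540039), 89.06522369384766)
```

View pics/j.png

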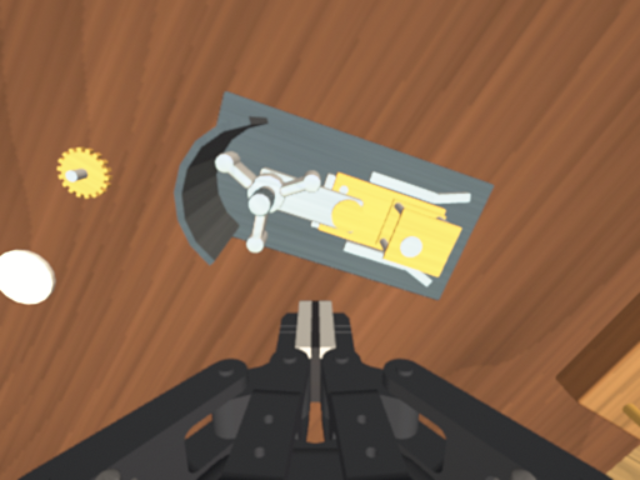

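The beads have turned 258° in total (4.5 rad), the clamp has sunk 9 mm, and the works are still home (origin x ≈ -38.2, y ≈ -0.9). The hang range allows no less than about 32 N, and the nut's stiffness suggests 36-40 N. The arm touches nothing, so I'm handing in.

```bash
python3 -c "
from rig import bot
print(bot.close_job())"
```

```text
the job is handed in; nothing more can be done
None
```

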